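# Air the upper half of the lacquer cabinet

## Robot

A 6-joint arm with a two-finger parallel gripper is mounted at the origin on the work surface. World frame = base frame: x ahead of the robot, y to its left, z up, the work surface at z = 0. Lengths are in m, angles in rad, forces in N, time in s.
With the tool pointing down it reaches from about 0.3 to 0.875 m from the base axis. Payload 6.4 kg.
Tool frame: the origin (TCP) lies midway between the tips of the shut fingers; the grasp point (between the pads) lies 19 mm behind it (ctrl.hold_point_z is the distance from the TCP to the grasp point, in m); z points along the fingers, y is the line along which they close (so a half turn about z gives the same grasp; the last joint's range is limited). The gripper opens to 85 mm and grips with 20 to 120 N. Pads are 22 mm wide; open, the fingers measure 114 mm over their backs; the gripper's body (76 mm by 85 mm) begins 54 mm behind the grasp point. The pads swing forward as they close: fully open they stand 13 mm farther back than shut.
Start: joints at [1.003, 0.181, 1.607, -0, 1.354, -0.206], TCP at [0.204, 0.538, 0.231] pointing down, gripper open.
Joint ranges: [-2.99, 2.99], [-0.89, 2.07], [0.3, 2.58], [-1.14, 4.28], [0, 2.63], [-3.12, 3.12]. Speed limits (rad/s): [2.57, 2.57, 3.01, 3.14, 3.14, 3.14].

## Interface

Orientations are given as a unit quaternion [w, x, y, z].
In Python, from bench import ctrl gives the robot as it stands.
- The arm moves only by the tool carry_out, never from a script. Its argument "plan" is text: rows parted by semicolons, each of 6 numbers parted by spaces: the shift along the tool's x, y, z as a fraction of full scale, then the turn, a rotation vector about the tool's x, y, z as a fraction of full scale. A call has exactly 8 rows; each row shifts and turns the commanded pose from where the row before left it, along the tool's axes as they then stand; what a row does not reach is not made up. Full scale, the value 1, is 40 mm for a shift and 0.1 rad for a turn. A row lasts 1/12 s, in which the tool goes at most 41.7 mm and 7.16 degrees, less where a joint would pass 70% of its speed; a pose out of reach is approached as far as the arm can. A call with a number of a shift or a turn outside -1 to 1 is refused whole. A call with a gripper value outside its range is refused whole. "claw" is the gripper's target within -1 to 1 (shut at 1, half-way at 0, fully open at -1), set as the call begins (left out, the last holds). The fingers move at their own pace and stop on an object; the grip force is fixed at half the most. Time passes only in rows, so rows that do not move let the fingers close, or fill a call up. It gives the time, the measured TCP pose, the force, the opening and the grip force at its end, in the units of the state.
- ctrl.get_obs(): the state, without advancing time (a new reading comes with each control period).
- ctrl.camera(name): name is "side" or "top" or "wrist"; returns a dict with "pixels" (384x512x3 uint8, red, green, blue), "mtx" (3x3 intrinsics, pixels), "R" (3x3) and "t" (3): a world point X has camera coordinates R X + t. Camera axes: x right, y down, z forward; pixel columns grow to the right and rows downward; lengths in m; the calibration is good to about 2 mm. A picture is of the moment at which its call begins. There is no depth.
- ctrl.hand_in(): hands the job in; it is judged then, once.
The state is a dict: "time_s": time; "q": joint angles; "dq": joint speeds; "joint_efforts": joint torques, N m; "eef_pos": TCP position; "eef_rot": TCP orientation; "wrist_force": force on the tool from outside, world axes, zero at the start; "torque": the same for the moment, N m; "opening": opening from 0.0 (shut) to 1.0 (fully open); "grasp_force": force on a finger pad.
Only numpy, scipy, OpenCV 4.12 (cv2) and the standard library are available. Lean on these libraries where they do the work, as an engineer would, in place of code of your own. Each camera call takes 0.05 s, during which the arm holds its last target. There are 200 camera calls.

## Task

The upper half of the small bench cabinet's split door needs opening so that the cabinet can air. First stand the tall bottle that blocks its swing upright on the round cork mat, set down gently and wholly on the mat; then draw the upper door half's bolt fully back; then pull that half wide open, about square to the cabinet's front or further, and let go. Leave the lower half shut with its bolt thrown, and leave the low tin and the sanding block where they are.

Things in the scene. Friction and masses are not known exactly. Their poses are not given: they have to be found in the camera images.
- cabinet: Wooden bench cabinet, fixed, 340 mm wide (its y), 170 deep (its x), 250 high; origin at the centre of its underside, on the bench, z up. It faces its own -x (front face at x = -85 mm), turned to the robot's left. Its split door fills y -100 to 100 mm: lower leaf z 22 to 118 mm, upper leaf z 124 to 233 mm, flush with the front, hinged at +y, swinging out to -x. Bolts on the front at -y.
- upper_leaf (a joint): Opening angle of the upper leaf, rad: 0 shut (as it starts), 1.57 square to the front, stop at 1.9. Opens clockwise seen from above. The hinge drags about 0.1 N m, so it stays where left. Leaf 197 mm long from the hinge line, 16 thick, 109 high. The bolt rod lies across the front of its free edge: until drawn some 27 mm, the leaf opens no more than about 0.03 rad.
- upper_bolt (a joint): Travel of the upper leaf's bolt, m: 0 thrown, 0.040 fully drawn (stop). It slides along the cabinet's -y, away from the leaf; about 2 N of friction, stays where left. Starts at 0 to 0.006.
- upper_bolt_top (a point): Top centre of the upper bolt's knob: an upright steel post, 14 mm in diameter, 53 tall, top at z = 238 mm, axis 45 mm in front of the cabinet's front face, at cabinet y = -125 mm when thrown, -165 when drawn. A level stem runs back from its foot to the rod; above that it is free all round and can be pinched from above or pushed sideways.
- pull_top (a point): Top centre of the upper leaf's pull: an upright dark steel post, 16 mm in diameter, 57 tall, top at z = 237 mm, axis 45 mm in front of the leaf's face and 145 mm from the hinge line along the leaf (cabinet y = -45 mm when shut). A bracket joins its foot to the leaf; above that it is free all round: pinch it from above, it turns in the grasp. Moves with the leaf.
- upper_hinge (a point): A point on the upper leaf's upright hinge line, at the height of the pull's top; cabinet x = -85 mm, y = 100 mm.
- lower_leaf (a joint): Opening angle of the lower leaf, rad, 0 shut. It starts shut and must stay so. It has no pull.
- lower_bolt (a joint): Travel of the lower leaf's bolt, m: 0 thrown (as it starts), 0.040 drawn. Must stay thrown. Same shape as the upper bolt, 130 mm lower (knob top at z = 108 mm).
- bottle: Tall closed brown glass bottle, 205 mm high, 0.26 to 0.46 kg, standing on the bench in the upper leaf's swing. Origin: centre of its underside; z along it, upwards. Body 60 mm in diameter up to 135 mm, tapering to a 26 mm neck at 160 mm; black cap 32 mm in diameter from 175 to 205 mm, which can be gripped from above.
- mat: Round cork mat, fixed flat on the bench to the robot's left, 140 mm in diameter, 6 mm thick. Origin: centre of its underside, on the bench.
- tin: Low closed aluminium tin, 64 mm in diameter, 55 mm high, on the bench before the cabinet; the upper leaf passes well above it. Origin: centre of its underside. To be left where it is.
- sanding_block: Cork sanding block with a wooden back, 110 x 60 x 42 mm, on the bench between cabinet and mat. Origin: centre of its underside. To be left where it is.
Things that resemble listed ones, but are neither listed nor needed, are in the scene too. Several things look just like the bottle: the one meant starts farthest to the robot's right. Of the things shaped like the mat, the cork one is meant.

How it is judged:
By the outcome, as a careful person would: the job done as asked, in the order asked, and still so for the second after the job is handed in, with the robot touching nothing.
It also fails if it takes over 72 s, if anything falls off the work surface, if the arm or the gripper's body presses on something with over 40 N, if the wrist force passes 120 N, or if a joint passes its speed limit or range.

## Working session

There is one attempt and no reset: what is moved stays moved. The work goes in short steps, Python scripts to look and compute and a tool call to move; the robot and the scene stay as the last step left them, time stands still between calls to the robot, and variables do not carry over. Pictures are saved under pics/ and viewed, at most 10 in all, crops included, and the job is handed in when it is done.

Besides the shell and the picture viewer there is one more tool, called after "Emit:" as a command line: name --argument value ..., lists and objects as JSON in quotes. carry_out: Moves the arm, as the interface text tells. Shift numbers are shares of 40 mm and turn numbers shares of 0.1 rad, none past 1 either way. Its arguments: {"type":"object","properties":{"plan":{"type":"string"},"claw":{"type":"number"}},"required":["plan"]}

```bash
mkdir -p pics; python3 - <<'E'
from bench import ctrl
import cv2,numpy as np,pickle
d={}
for n in("top","side"):
    c=ctrl.camera(n);d[n]=c;cv2.imwrite(f"pics/{n}0.png",c["pixels"][:,:,::-1])
    print(n,c["mtx"].tolist(),(-c["R"].T@c["t"]).round(3),c["R"].round(3).tolist())
pickle.dump(d,open("c0.pkl","wb"))
o=ctrl.get_obs();print(o["time_s"],o["eef_pos"],o["eef_rot"],o["opening"],ctrl.hold_point_z)
E
```

```text
top [[359.09436098180976, 0.0, 248.57132524150214], [0.0, 359.09436098180976, 182.39808844841227], [0.0, 0.0, 1.0]] [0.427 0.031 1.07 ] [[0.012, -1.0, -0.027], [-0.996, -0.01, -0.092], [0.092, 0.028, -0.995]]
side [[416.06436840603845, 0.0, 249.0505730888292], [0.0, 416.06436840603845, 191.6483933745048], [0.0, 0.0, 1.0]] [-0.049 -0.513  0.851] [[0.718, -0.696, 0.005], [-0.457, -0.477, -0.751], [0.525, 0.537, -0.661]]
0.1 [0.20321466 0.53737238 0.23049047] [-3.08537935e-04  1.79910786e-01  9.83682617e-01 -7.22754929e-04] 1.0005978027797786 0.0187
```

View pics/top0.png

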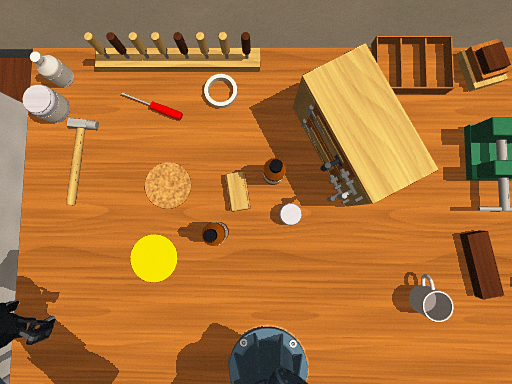

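View pics/side0.png

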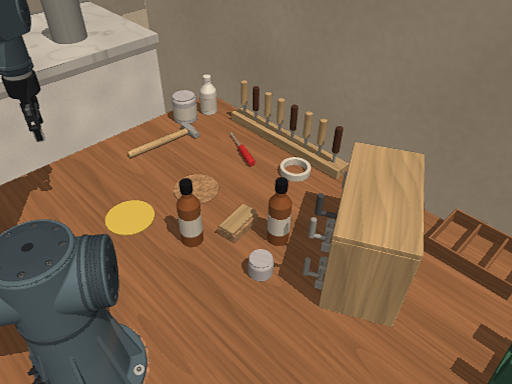

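Top view: two look-alike bottles, caps at (277,166) and (210,236). Image right is the robot's right, so (277,166), in front of the cabinet door, is the one meant. There are two discs: cork at (168,185) is the mat, and yellow at (154,258) is not. The tin is at (291,213), the sanding block at (236,191), and the cabinet top has corners near (303,75), (366,45), (437,167) and (372,202).

```bash
cat > h.py <<'E'
import numpy as np,cv2
from scipy.spatial.transform import Rotation as Ro
def ray(c,p):
    d=c["R"].T@np.linalg.solve(c["mtx"],[p[0],p[1],1.]);return -c["R"].T@c["t"],d
def onz(c,p,z):
    o,d=ray(c,p);return o+d*(z-o[2])/d[2]
def tri(c1,p1,c2,p2):
    A=[];b=[]
    for c,p in((c1,p1),(c2,p2)):
        o,d=ray(c,p);d=d/np.linalg.norm(d);P=np.eye(3)-np.outer(d,d);A.append(P);b.append(P@o)
    return np.linalg.lstsq(np.vstack(A),np.hstack(b),rcond=None)[0]
def proj(c,X):
    x=c["mtx"]@(c["R"]@np.asarray(X)+c["t"]);return x[:2]/x[2]
def tool(o,target):  # offset in tool axes, units of 40 mm
    w,x,y,z=o["eef_rot"];R=Ro.from_quat([x,y,z,w]);return R.inv().apply(np.asarray(target)-o["eef_pos"])/0.04
E
python3 - <<'E'
import pickle;from h import *
d=pickle.load(open("c0.pkl","rb"));T=d["top"];S=d["side"]
def blobs(c,lo,hi,roi,amin):
    x0,y0,x1,y1=roi;h=cv2.cvtColor(c["pixels"],cv2.COLOR_RGB2HSV);m=cv2.inRange(h,lo,hi);k=np.zeros_like(m);k[y0:y1,x0:x1]=m[y0:y1,x0:x1]
    n,l,s,ce=cv2.connectedComponentsWithStats(k)
    return [(s[i].tolist(),ce[i].round(1)) for i in range(1,n) if s[i][4]>=amin]
print("capT",blobs(T,(0,0,0),(179,255,50),(255,150,300,185),15))
print("capS",blobs(S,(0,0,0),(179,255,45),(262,170,300,205),15))
# cork mat: texture differs -> print sample colours
h=cv2.cvtColor(T["pixels"],cv2.COLOR_RGB2HSV)
for p in((168,185),(160,175),(130,185),(168,220),(370,120)):print(p,h[p[1],p[0]])
g=cv2.cvtColor(T["pixels"],cv2.COLOR_RGB2GRAY)
circ=cv2.HoughCircles(cv2.medianBlur(g,5)[150:225,130:210],cv2.HOUGH_GRADIENT,1,50,param1=80,param2=12,minRadius=19,maxRadius=28);print("mat",circ)
# cabinet top face
h3=cv2.inRange(h,(15,60,170),(28,150,255));h3[:,:290]=0;h3=cv2.morphologyEx(h3,cv2.MORPH_OPEN,np.ones((5,5)))
cs,_=cv2.findContours(h3,0,2);c=max(cs,key=cv2.contourArea);c=cv2.convexHull(c);q=cv2.approxPolyDP(c,6,True)[:,0];print(q.tolist())
P=np.array([onz(T,p,.25)[:2] for p in q]);print(P.round(3).tolist(),np.linalg.norm(P-np.roll(P,-1,0),axis=1).round(3))
a=cv2.resize(T["pixels"][140:250,195:355],(640,440),interpolation=cv2.INTER_CUBIC)[:,:,::-1];cv2.imwrite("pics/crop1.png",a)
E
```

```text
capT [([269, 159, 14, 14, 142], array([275.5, 165.6]))]
capS [([275, 177, 13, 17, 172], array([281.2, 185.3]))]
(168, 185) [ 18 162 235]
(160, 175) [ 16 171 209]
(130, 185) [ 14 203 195]
(168, 220) [ 14 199 200]
(370, 120) [ 22 141 244]
mat [[[36.5 35.5 22. ]]]
[[328, 62], [392, 128], [413, 165], [407, 185], [380, 199], [364, 186], [307, 81]]
[[0.789, -0.129], [0.632, -0.274], [0.546, -0.32], [0.5, -0.305], [0.468, -0.244], [0.497, -0.208], [0.743, -0.08]] [0.214 0.097 0.048 0.069 0.046 0.277 0.068]
```

View pics/crop1.png

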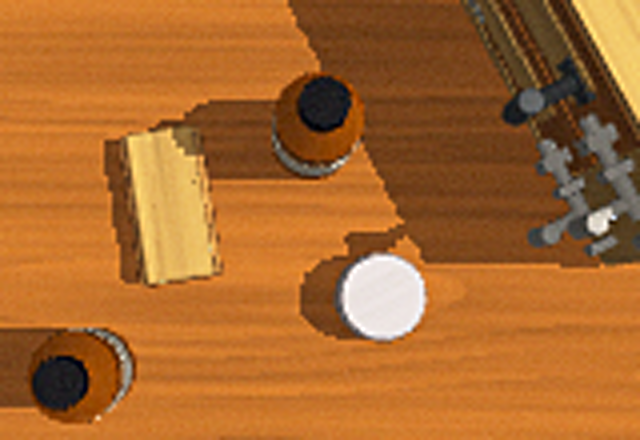

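The crop confirms the target bottle's cap at about (276,166), standing before the door. The pull's dark top is at (327.7,165). Of the two knobs, the outer one at (345,194.5) is the upper one, because it is displaced outward. The lower knob is at about (332,198.5).

```bash
python3 - <<'E'
import pickle;from h import *
from bench import ctrl
d=pickle.load(open("c0.pkl","rb"));T=d["top"];S=d["side"]
print("cap tri",tri(T,(275.7,165.6),S,(281.2,185.3)).round(4),"onz",onz(T,(275.7,165.6),.200).round(4))
mat=onz(T,(130+36.5+.5,150+35.5+.5),.006);print("mat",mat.round(4))
print("pull",onz(T,(327.7,165),.237).round(4),"bolt",onz(T,(345,194.5),.238).round(4))
print("tin",onz(T,(290.5,213.5),.055).round(3),"block",onz(T,(237,191),.042).round(3))
h=cv2.cvtColor(T["pixels"],cv2.COLOR_RGB2HSV)
m=cv2.inRange(h,(15,40,180),(30,175,255));m[:,:290]=0;m[:40]=0;m[215:]=0
m=cv2.morphologyEx(m,cv2.MORPH_CLOSE,np.ones((7,7)));m=cv2.morphologyEx(m,cv2.MORPH_OPEN,np.ones((15,15)))
cs,_=cv2.findContours(m,0,2);c=max(cs,key=cv2.contourArea)
P=np.array([onz(T,p[0],.25)[:2] for p in c],np.float32);r=cv2.minAreaRect(P);print(r,cv2.boxPoints(r).round(3).tolist())
# mat check by saturation contour
m=cv2.inRange(h[150:225,130:210],(0,0,0),(179,185,255));m=cv2.morphologyEx(m,cv2.MORPH_CLOSE,np.ones((7,7)));m=cv2.morphologyEx(m,cv2.MORPH_OPEN,np.ones((9,9)))
cs,_=cv2.findContours(m,0,2);print([cv2.minEnclosingCircle(k) for k in cs])
o=ctrl.get_obs();B=onz(T,(275.7,165.6),.2);B[2]=o["eef_pos"][2];print("to bottle",tool(o,B).round(3))
E
```

```text
cap tri [ 0.5514 -0.0112  0.1877] onz [ 0.5492 -0.0101  0.2   ]
mat [0.5121 0.3051 0.006 ]
pull [ 0.5464 -0.1291  0.237 ] bolt [ 0.4781 -0.168   0.238 ]
tin [ 0.434 -0.059  0.055] block [0.497 0.093 0.042]
((0.6473483443260193, -0.221848264336586), (0.33947011828422546, 0.1693609654903412), 28.01014518737793) [[0.4580000042915344, -0.22699999809265137], [0.5370000004768372, -0.37599998712539673], [0.8370000123977661, -0.21699999272823334], [0.7570000290870667, -0.06700000166893005]]
[((37.5, 35.0), 23.307823181152344)]
to bottle [-1.2934e+01 -9.7390e+00  1.0000e-02]
```

Emit:
carry_out --plan "-0.5 -0.4 0 0 0 0;-0.8 -0.6 0 0 0 0;-0.8 -0.6 0 0 0 0;-0.8 -0.6 0 0 0 0;-0.8 -0.6 0 0 0 0;-0.8 -0.6 0 0 0 0;-0.8 -0.6 0 0 0 0;-0.8 -0.6 0 0 0 0" --claw -1

```text
time_s: 0.77
eef_pos: [0.3669, 0.2776, 0.2311]
eef_rot: [-0.0, 0.18, 0.984, -0.0]
wrist_force: [0.6, 0.6, 0.6]
opening: 0.998
grasp_force: 0.0
```

Emit:
carry_out --plan "-0.8 -0.6 0 0 0 0;-0.8 -0.6 0 0 0 0;-0.8 -0.6 0 0 0 0;-0.8 -0.6 0 0 0 0;-0.8 -0.6 0 0 0 0;-0.8 -0.6 0 0 0 0;-0.8 -0.6 0 0 0 0;-0.4 -0.3 0 0 0 0"

```text
time_s: 1.43
eef_pos: [0.5289, 0.0221, 0.231]
eef_rot: [0.0, 0.181, 0.983, -0.001]
wrist_force: [-0.0, 0.9, 0.8]
opening: 1.001
grasp_force: 0.0
```

```bash
python3 - <<'E'
from h import *
from bench import ctrl
o=ctrl.get_obs();print(o["time_s"],o["eef_pos"],o["eef_rot"],tool(o,[.550,-.0105,.172]).round(2))
E
```

```text
1.4333 [0.52894234 0.02211633 0.23099579] [ 2.89310970e-04  1.81302525e-01  9.83427182e-01 -5.36254520e-04] [-0.78 -0.57  1.48]
```

Emit:
carry_out --plan "-0.4 -0.3 0 0 0 0;-0.4 -0.3 0 0 0 0;0 0 0 0 0 0;0 0 0 0 0 0;0 0 0 0 0 0;0 0 0 0 0 0;0 0 0 0 0 0;0 0 0 0 0 0"

```text
time_s: 2.1
eef_pos: [0.5485, -0.0069, 0.2314]
eef_rot: [0.0, 0.179, 0.984, 0.0]
wrist_force: [-0.7, -0.8, -0.2]
opening: 0.993
grasp_force: 0.0
```

```bash
python3 - <<'E'
from h import *
from bench import ctrl
o=ctrl.get_obs();print(o["time_s"],o["eef_pos"],tool(o,[.550,-.0105,.172]).round(3))
c=ctrl.camera("wrist");cv2.imwrite("pics/w1.png",c["pixels"][:,:,::-1])
print(proj(c,[.550,-.0105,.205]))
h=cv2.cvtColor(c["pixels"],cv2.COLOR_RGB2HSV);print((-c["R"].T@c["t"]).round(3))
E
```

```text
2.1 [ 0.54850269 -0.0069062   0.23142963] [-0.067 -0.071  1.486]
[250.16178979 233.93747029]
[0.485 0.017 0.373]
```

View pics/w1.png

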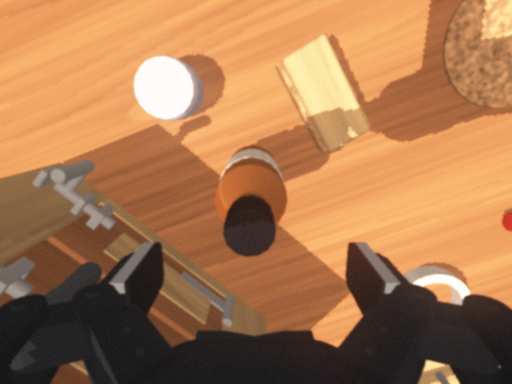

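The wrist view shows the cap top at about (249,228) between the open fingers, within 3 mm of the predicted (250,234). I'll descend and grip.

Emit:
carry_out --plan "-0.07 -0.07 0.3 0 0 0;0 0 0.3 0 0 0;0 0 0.3 0 0 0;0 0 0.3 0 0 0;0 0 0.3 0 0 0;0 0 0 0 0 0;0 0 0 0 0 0;0 0 0 0 0 0"

```text
time_s: 2.82
eef_pos: [0.5506, -0.0114, 0.1714]
eef_rot: [0.0, 0.18, 0.984, -0.0]
wrist_force: [-0.4, -0.1, 0.2]
opening: 1.002
grasp_force: 0.0
```

Emit:
carry_out --plan "0 0 0 0 0 0;0 0 0 0 0 0;0 0 0 0 0 0;0 0 0 0 0 0;0 0 0 0 0 0;0 0 0 0 0 0;0 0 0 0 0 0;0 0 0 0 0 0" --claw 1

```text
time_s: 3.48
eef_pos: [0.5509, -0.0114, 0.1719]
eef_rot: [0.001, 0.18, 0.984, -0.0]
wrist_force: [0.4, 0.5, 4.5]
opening: 0.358
grasp_force: 59.5
```

Emit:
carry_out --plan "0 0 -0.1 0 0 0;0 0 -0.25 0 0 0;0 0 -0.3 0 0 0;0 0 -0.35 0 0 0;0 0 -0.35 0 0 0;0 0 -0.25 0 0 0;0 0 -0.15 0 0 0;0 0 0 0 0 0"

```text
time_s: 4.15
eef_pos: [0.5512, -0.0115, 0.2433]
eef_rot: [0.002, 0.18, 0.984, -0.0]
wrist_force: [1.1, 1.3, -2.2]
opening: 0.358
grasp_force: 59.5
```

Emit:
carry_out --plan "0.05 0.1 0 0 0 0;0.1 0.2 0 0 0 0;0.15 0.3 0 0 0 0;0.2 0.4 0 0 0 0;0.25 0.5 0 0 0 0;0.3 0.55 0 0 0 0;0.3 0.55 0 0 0 0;0.3 0.55 0 0 0 0"

```text
time_s: 4.82
eef_pos: [0.5321, 0.1322, 0.2405]
eef_rot: [-0.001, 0.18, 0.984, 0.0]
wrist_force: [1.8, -0.2, -2.5]
opening: 0.357
grasp_force: 59.6
```

Emit:
carry_out --plan "0.3 0.55 0 0 0 0;0.3 0.55 0 0 0 0;0.3 0.55 0 0 0 0;0.3 0.55 0 0 0 0;0.3 0.55 0 0 0 0;0.25 0.5 0 0 0 0;0.2 0.4 0 0 0 0;0.1 0.2 0 0 0 0"

```text
time_s: 5.48
eef_pos: [0.5092, 0.3061, 0.2404]
eef_rot: [-0.001, 0.179, 0.984, 0.0]
wrist_force: [0.4, 0.8, -3.4]
opening: 0.36
grasp_force: 59.8
```

```bash
python3 - <<'E'
from h import *
from bench import ctrl
o=ctrl.get_obs();print(o["time_s"],o["eef_pos"],o["opening"],o["wrist_force"],tool(o,[.513,.305,.178]).round(3))
E
```

```text
5.4833 [0.50919227 0.30608523 0.24035755] 0.36049871307039194 [ 0.37244417  0.80356637 -3.44646707] [-0.102  0.008  1.559]
```

Emit:
carry_out --plan "-0.1 0 0.1 0 0 0;0 0 0.2 0 0 0;0 0 0.25 0 0 0;0 0 0.25 0 0 0;0 0 0.25 0 0 0;0 0 0.2 0 0 0;0 0 0.1 0 0 0;0 0 0 0 0 0"

```text
time_s: 6.15
eef_pos: [0.5141, 0.3008, 0.1855]
eef_rot: [-0.001, 0.18, 0.984, -0.001]
wrist_force: [0.0, -0.4, -3.0]
opening: 0.356
grasp_force: 59.8
```

```bash
python3 - <<'E'
from h import *
from bench import ctrl
s=ctrl.camera("side");t=ctrl.camera("top")
a=cv2.resize(s["pixels"][110:270,110:310],(500,400));b=cv2.resize(t["pixels"][130:240,110:220],(300,300))
im=np.zeros((400,800,3),np.uint8);im[:,:500]=a;im[:300,500:]=b
cv2.imwrite("pics/p2.png",im[:,:,::-1]);o=ctrl.get_obs();print(o["eef_pos"],tool(o,[.513,.305,.178]).round(3),o["wrist_force"])
E
```

```text
[0.51500231 0.30136217 0.18732396] [0.079 0.067 0.233] [ 0.11975869 -1.1304317  -2.62445147]
```

View pics/p2.png

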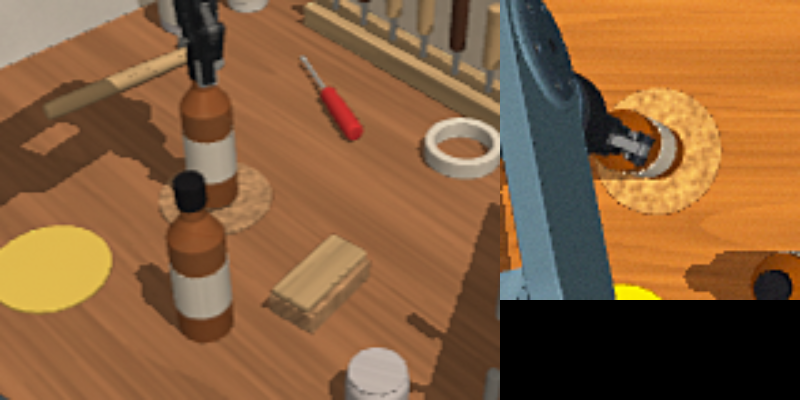

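The bottle hangs upright over the mat (side crop about (212,200), mat crop (215,195)). In the top crop its base is at about (655,148) and the mat centre at (660,150). I'll lower it slowly.

Emit:
carry_out --plan "0.05 0.05 0.03 0 0 0;0 0 0.03 0 0 0;0 0 0.03 0 0 0;0 0 0.03 0 0 0;0 0 0.02 0 0 0;0 0 0.02 0 0 0;0 0 0 0 0 0;0 0 0 0 0 0"

```text
time_s: 6.92
eef_pos: [0.5136, 0.3041, 0.1808]
eef_rot: [-0.0, 0.18, 0.984, -0.0]
wrist_force: [0.1, -0.6, -3.1]
opening: 0.357
grasp_force: 59.8
```

Emit:
carry_out --plan "0 0 0.02 0 0 0;0 0 0.02 0 0 0;0 0 0.01 0 0 0;0 0 0.01 0 0 0;0 0 0.01 0 0 0;0 0 0 0 0 0;0 0 0 0 0 0;0 0 0 0 0 0"

```text
time_s: 7.58
eef_pos: [0.5137, 0.3041, 0.1781]
eef_rot: [-0.0, 0.18, 0.984, -0.0]
wrist_force: [0.3, -0.1, -3.3]
opening: 0.358
grasp_force: 59.8
```

Emit:
carry_out --plan "0 0 0.01 0 0 0;0 0 0.01 0 0 0;0 0 0.01 0 0 0;0 0 0.01 0 0 0;0 0 0 0 0 0;0 0 0 0 0 0;0 0 0 0 0 0;0 0 0 0 0 0"

```text
time_s: 8.25
eef_pos: [0.5142, 0.3043, 0.1779]
eef_rot: [0.001, 0.18, 0.984, 0.0]
wrist_force: [-0.7, -0.2, 6.4]
opening: 0.359
grasp_force: 60.8
```

Emit:
carry_out --plan "0 0 -0.01 0 0 0;0 0 0 0 0 0;0 0 0 0 0 0;0 0 0 0 0 0;0 0 0 0 0 0;0 0 0 0 0 0;0 0 0 0 0 0;0 0 0 0 0 0" --claw -1

```text
time_s: 8.92
eef_pos: [0.5137, 0.3041, 0.1768]
eef_rot: [-0.0, 0.18, 0.984, -0.0]
wrist_force: [0.4, -0.4, 0.1]
opening: 0.996
grasp_force: 0.0
```

Emit:
carry_out --plan "0 0 -0.2 0 0 0;0 0 -0.4 0 0 0;0 0 -0.5 0 0 0;0 0 -0.6 0 0 0;0 0 -0.6 0 0 0;0 0 -0.6 0 0 0;0 0 -0.5 0 0 0;0 0 0 0 0 0"

```text
time_s: 9.58
eef_pos: [0.5157, 0.3049, 0.3192]
eef_rot: [0.004, 0.18, 0.984, 0.002]
wrist_force: [-0.2, 0.8, 1.1]
opening: 1.005
grasp_force: 0.0
```

Emit:
carry_out --plan "0 0 0 0 0 0.9;0 0 0 0 0 0.9;0 0 0 0 0 0.9;0 0 0 0 0 0.9;0 0 0 0 0 0.9;0 0 0 0 0 0.9;0 0 0 0 0 0.9;0 0 0 0 0 0.9" --claw 0

```text
time_s: 10.25
eef_pos: [0.5134, 0.304, 0.3125]
eef_rot: [-0.0, 0.517, 0.856, -0.0]
wrist_force: [0.2, 0.7, -0.5]
opening: 0.501
grasp_force: 0.0
```

```bash
python3 - <<'E'
from h import *
from bench import ctrl
o=ctrl.get_obs();w,x,y,z=o["eef_rot"];R=Ro.from_quat([x,y,z,w]).as_matrix();print(R.round(3),o["q"],o["eef_pos"],o["opening"])
print(tool(o,[.477,-.167,.30]).round(3))
t=ctrl.camera("top");a=cv2.resize(t["pixels"][130:210,120:220],(500,400));b=cv2.resize(t["pixels"][140:220,300:360],(300,400))
cv2.imwrite("pics/p3.png",np.hstack([a,b])[:,:,::-1])
E
```

```text
[[-0.466  0.885 -0.001]
 [ 0.885  0.466 -0.   ]
 [ 0.    -0.001 -1.   ]] [ 3.35827947e-01  1.74550164e-01  1.45105130e+00 -4.83467236e-06
  1.51666761e+00 -1.48662443e-01] [0.51343239 0.3039817  0.31248676] 0.5013668389828917
[-9.995 -6.29   0.315]
```

View pics/p3.png

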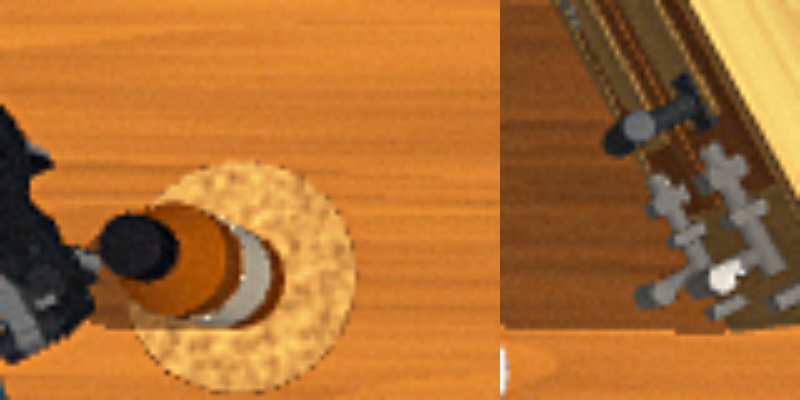

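The bottle now stands upright, with its base ringed by cork all round (mat centre at crop (240,277)). The upper knob shows at crop (725,275), which is about (345,195). Next I move above it.

Emit:
carry_out --plan "-0.3 -0.2 0 0 0 0;-0.6 -0.4 0 0 0 0;-0.7 -0.45 0 0 0 0;-0.7 -0.45 0 0 0 0;-0.7 -0.45 0 0 0 0;-0.7 -0.45 0 0 0 0;-0.7 -0.45 0 0 0 0;-0.7 -0.45 0 0 0 0"

```text
time_s: 10.97
eef_pos: [0.492, 0.06, 0.3128]
eef_rot: [0.0, 0.514, 0.858, -0.0]
wrist_force: [0.2, -0.2, -0.2]
opening: 0.501
grasp_force: 0.0
```

Emit:
carry_out --plan "-0.7 -0.45 0 0 0 0;-0.7 -0.45 0 0 0 0;-0.7 -0.45 0 0 0 0;-0.7 -0.45 0 0 0 0;-0.7 -0.45 0 0 0 0;-0.7 -0.4 0 0 0 0;-0.4 -0.2 0 0 0 0;-0.3 -0.15 0 0 0 0"

```text
time_s: 11.63
eef_pos: [0.4781, -0.1699, 0.3127]
eef_rot: [-0.0, 0.515, 0.857, -0.0]
wrist_force: [-0.3, -0.5, -0.6]
opening: 0.503
grasp_force: 0.0
```

Emit:
carry_out --plan "0 0 0.1 0 0 0;0 0 0.1 0 0 0;0 0 0 0 0 0;0 0 0 0 0 0;0 0 0 0 0 0;0 0 0 0 0 0;0 0 0 0 0 0;0 0 0 0 0 0"

```text
time_s: 12.3
eef_pos: [0.4793, -0.1671, 0.3051]
eef_rot: [0.0, 0.515, 0.857, -0.0]
wrist_force: [0.4, 0.0, -0.6]
opening: 0.503
grasp_force: 0.0
```

```bash
python3 - <<'E'
from h import *
from bench import ctrl
o=ctrl.get_obs();print(o["eef_pos"],o["eef_rot"],tool(o,[.477,-.167,.206]).round(3))
c=ctrl.camera("wrist");cv2.imwrite("pics/w2.png",c["pixels"][:,:,::-1]);print(proj(c,[.477,-.167,.238]),proj(c,[.5465,-.1285,.237]))
E
```

```text
[ 0.47925837 -0.16705515  0.30508032] [ 1.76319845e-04  5.14552317e-01  8.57458968e-01 -2.06145402e-05] [ 0.029 -0.05   2.477]
[252.46048698 206.21712094] [363.15250427 204.1958436 ]
```

View pics/w2.png

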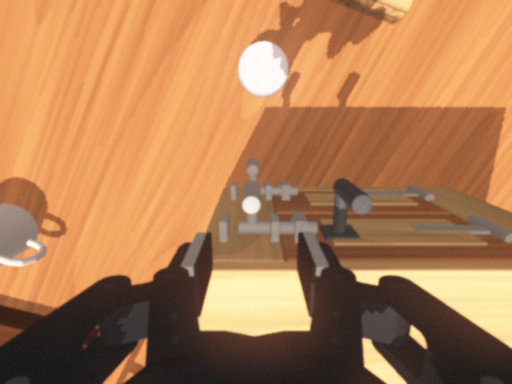

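The knob top is at (251,204) and the pull top at (361,203), both within 3 px of prediction and centred between the fingers. I'll descend and pinch.

Emit:
carry_out --plan "0 -0.04 0.3 0 0 0;0 0 0.4 0 0 0;0 0 0.4 0 0 0;0 0 0.4 0 0 0;0 0 0.4 0 0 0;0 0 0.35 0 0 0;0 0 0.2 0 0 0;0 0 0 0 0 0"

```text
time_s: 13.02
eef_pos: [0.4763, -0.1674, 0.2042]
eef_rot: [-0.002, 0.515, 0.857, 0.0]
wrist_force: [-0.4, -0.3, 1.3]
opening: 0.499
grasp_force: 0.0
```

Emit:
carry_out --plan "0 0 0 0 0 0;0 0 0 0 0 0;0 0 0 0 0 0;0 0 0 0 0 0;0 0 0 0 0 0;0 0 0 0 0 0;0 0 0 0 0 0;0 0 0 0 0 0" --claw 1

```text
time_s: 13.68
eef_pos: [0.4778, -0.1687, 0.2079]
eef_rot: [0.001, 0.515, 0.857, -0.0]
wrist_force: [-5.1, -1.4, 6.1]
opening: 0.14
grasp_force: 58.6
```

Emit:
carry_out --plan "0 -0.08 0 0 0 0;0 -0.14 0 0 0 0;0 -0.16 0 0 0 0;0 -0.16 0 0 0 0;0 -0.16 0 0 0 0;0 -0.15 0 0 0 0;0 -0.1 0 0 0 0;0 0 0 0 0 0"

```text
time_s: 14.35
eef_pos: [0.4442, -0.1866, 0.2079]
eef_rot: [0.001, 0.515, 0.857, 0.0]
wrist_force: [-2.1, -0.1, 6.8]
opening: 0.144
grasp_force: 58.9
```

Emit:
carry_out --plan "0 -0.03 0 0 0 0;0 -0.03 0 0 0 0;0 -0.02 0 0 0 0;0 0 0 0 0 0;0 0 0 0 0 0;0 0 0 0 0 0;0 0 0 0 0 0;0 0 0 0 0 0"

```text
time_s: 15.02
eef_pos: [0.4423, -0.1876, 0.2079]
eef_rot: [0.001, 0.515, 0.857, 0.001]
wrist_force: [2.1, 3.0, 5.7]
opening: 0.14
grasp_force: 58.8
```

Emit:
carry_out --plan "0 -0.03 0 0 0 0;0 -0.03 0 0 0 0;0 0 0 0 0 0;0 0 0 0 0 0;0 0 0 0 0 0;0 0 0 0 0 0;0 0 0 0 0 0;0 0 0 0 0 0"

```text
time_s: 15.68
eef_pos: [0.4421, -0.1877, 0.208]
eef_rot: [0.003, 0.515, 0.857, 0.002]
wrist_force: [11.3, 6.0, 1.6]
opening: 0.142
grasp_force: 58.8
```

The bolt is on its stop. I'll relax, release and rise.

Emit:
carry_out --plan "0 0.06 0 0 0 0;0 0 0 0 0 0;0 0 0 0 0 0;0 0 0 0 0 0;0 0 0 0 0 0;0 0 0 0 0 0;0 0 0 0 0 0;0 0 0 0 0 0" --claw 0

```text
time_s: 16.35
eef_pos: [0.4412, -0.1876, 0.2069]
eef_rot: [-0.0, 0.515, 0.857, -0.0]
wrist_force: [0.2, 0.6, 0.1]
opening: 0.505
grasp_force: 0.0
```

Emit:
carry_out --plan "0 0 -0.2 0 0 0;0 0 -0.3 0 0 0;0 0 -0.4 0 0 0;0 0 -0.4 0 0 0;0 0 -0.3 0 0 0;0 0 0 0 0 0;0 0 0 0 0 0;0 0 0 0 0 0"

```text
time_s: 17.02
eef_pos: [0.441, -0.1873, 0.2702]
eef_rot: [-0.001, 0.515, 0.857, 0.0]
wrist_force: [-0.3, 0.7, -0.1]
opening: 0.497
grasp_force: 0.0
```

```bash
python3 - <<'E'
from h import *
from bench import ctrl
o=ctrl.get_obs();print(o["eef_pos"],o["eef_rot"],o["opening"],tool(o,[.546,-.1285,.206]).round(3))
c=ctrl.camera("wrist");cv2.imwrite("pics/w3.png",c["pixels"][:,:,::-1]);print(proj(c,[.442,-.187,.238]),proj(c,[.546,-.1285,.237]))
E
```

```text
[ 0.44097331 -0.18727118  0.27017008] [-5.17564055e-04  5.14885535e-01  8.57258780e-01  3.50920454e-05] 0.49724304540000835 [0.062 3.009 1.603]
[257.16220949 225.86143959] [453.4813594  221.15792094]
```

View pics/w3.png

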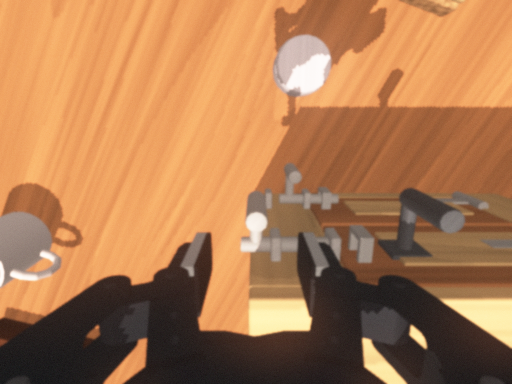

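The upper knob, at (257,223), has moved well off the leaf edge and is fully drawn. The lower bolt is unchanged, and the pull top is at (452,218), 1–2 px from prediction. On to the pull.

Emit:
carry_out --plan "0 0.3 0 0 0 0;0.05 0.5 0 0 0 0;0 0.6 0 0 0 0;0 0.6 0 0 0 0;0 0.5 0 0 0 0;0 0.3 0 0 0 0;0 0.2 0 0 0 0;0 0 0 0 0 0"

```text
time_s: 17.73
eef_pos: [0.547, -0.1284, 0.2701]
eef_rot: [-0.001, 0.514, 0.858, 0.0]
wrist_force: [-0.7, -0.3, 0.3]
opening: 0.499
grasp_force: 0.0
```

Emit:
carry_out --plan "0 0 0.2 0 0 0;0 0 0.3 0 0 0;0 0 0.3 0 0 0;0 0 0.3 0 0 0;0 0 0.3 0 0 0;0 0 0.2 0 0 0;0 0 0 0 0 0;0 0 0 0 0 0"

```text
time_s: 18.4
eef_pos: [0.5459, -0.1294, 0.2062]
eef_rot: [-0.001, 0.515, 0.857, -0.0]
wrist_force: [-0.5, 0.0, 0.5]
opening: 0.5
grasp_force: 0.0
```

Emit:
carry_out --plan "0 0 0 0 0 0;0 0 0 0 0 0;0 0 0 0 0 0;0 0 0 0 0 0;0 0 0 0 0 0;0 0 0 0 0 0;0 0 0 0 0 0;0 0 0 0 0 0" --claw 1

```text
time_s: 19.07
eef_pos: [0.5473, -0.1294, 0.2079]
eef_rot: [0.001, 0.515, 0.857, 0.0]
wrist_force: [3.9, 2.2, 3.9]
opening: 0.167
grasp_force: 58.6
```

```bash
python3 - <<'E'
import numpy as np
th=np.r_[0,np.linspace(.03,1.7,24)];th=np.r_[0,np.cumsum(np.r_[.03,.05,[.07]*8,[.08]*10,.075,.06,.05,.03])];print(th[-1],len(th))
u=45*np.cos(th)+145*np.sin(th);v=-145*np.cos(th)+45*np.sin(th)
U=np.diff(np.round(u/40,2));V=np.diff(np.round(v/40,2))
print(";".join(f"{a:.2f} {b:.2f}" for a,b in zip(U,V)))
E
```

```text
1.6550000000000005 25
0.11 0.03;0.18 0.07;0.24 0.10;0.24 0.13;0.22 0.14;0.22 0.15;0.20 0.17;0.20 0.19;0.17 0.20;0.17 0.20;0.17 0.26;0.14 0.26;0.13 0.28;0.10 0.28;0.09 0.30;0.05 0.29;0.04 0.30;0.01 0.31;-0.02 0.30;-0.04 0.30;-0.06 0.28;-0.06 0.22;-0.06 0.18;-0.04 0.11
```

Emit:
carry_out --plan "0.11 0.03 0 0 0 0;0.18 0.07 0 0 0 0;0.24 0.10 0 0 0 0;0.24 0.13 0 0 0 0;0.22 0.14 0 0 0 0;0.22 0.15 0 0 0 0;0.20 0.17 0 0 0 0;0.20 0.19 0 0 0 0"

```text
time_s: 19.73
eef_pos: [0.5493, -0.0542, 0.2078]
eef_rot: [-0.001, 0.515, 0.857, -0.001]
wrist_force: [-5.9, -0.8, 10.6]
opening: 0.165
grasp_force: 59.8
```

Emit:
carry_out --plan "0.17 0.20 0 0 0 0;0.17 0.20 0 0 0 0;0.17 0.26 0 0 0 0;0.14 0.26 0 0 0 0;0.13 0.28 0 0 0 0;0.10 0.28 0 0 0 0;0.09 0.30 0 0 0 0;0.05 0.29 0 0 0 0"

```text
time_s: 20.4
eef_pos: [0.6035, 0.0221, 0.2076]
eef_rot: [-0.001, 0.515, 0.857, -0.001]
wrist_force: [-6.9, 1.9, 11.0]
opening: 0.161
grasp_force: 60.3
```

Emit:
carry_out --plan "0.04 0.30 0 0 0 0;0.01 0.31 0 0 0 0;-0.02 0.30 0 0 0 0;-0.04 0.30 0 0 0 0;-0.06 0.28 0 0 0 0;-0.06 0.22 0 0 0 0;-0.06 0.18 0 0 0 0;-0.04 0.11 0 0 0 0"

```text
time_s: 21.07
eef_pos: [0.6799, 0.0492, 0.2076]
eef_rot: [0.001, 0.515, 0.857, -0.001]
wrist_force: [0.4, -2.4, 5.8]
opening: 0.168
grasp_force: 59.9
```

Emit:
carry_out --plan "-0.03 0.1 0 0 0 0;-0.02 0.06 0 0 0 0;0 0 0 0 0 0;0 0 0 0 0 0;0 0 0 0 0 0;0 0 0 0 0 0;0 0 0 0 0 0;0 0 0 0 0 0"

```text
time_s: 21.73
eef_pos: [0.6859, 0.0497, 0.2076]
eef_rot: [0.001, 0.516, 0.857, -0.001]
wrist_force: [-1.0, -4.7, 5.0]
opening: 0.166
grasp_force: 60.0
```

Emit:
carry_out --plan "0 0 0 0 0 0;0 0 0 0 0 0;0 0 0 0 0 0;0 0 0 0 0 0;0 0 0 0 0 0;0 0 0 0 0 0;0 0 0 0 0 0;0 0 0 0 0 0" --claw 0

```text
time_s: 22.4
eef_pos: [0.6861, 0.0516, 0.2068]
eef_rot: [-0.0, 0.515, 0.857, -0.0]
wrist_force: [0.6, 0.3, 1.0]
opening: 0.498
grasp_force: 0.0
```

Emit:
carry_out --plan "0 0 -0.2 0 0 0;0 0 -0.4 0 0 0;0 0 -0.5 0 0 0;0 0 -0.5 0 0 0;0 0 -0.5 0 0 0;0 0 -0.4 0 0 0;0 0 -0.2 0 0 0;0 0 0 0 0 0"

```text
time_s: 23.07
eef_pos: [0.6872, 0.0514, 0.3182]
eef_rot: [0.002, 0.515, 0.857, 0.001]
wrist_force: [1.1, 0.4, -0.1]
opening: 0.501
grasp_force: 0.0
```

Emit:
carry_out --plan "0.3 -0.3 0 0 0 0;0.4 -0.5 0 0 0 0;0.4 -0.6 0 0 0 0;0.4 -0.6 0 0 0 0;0.4 -0.6 0 0 0 0;0.3 -0.5 0 0 0 0;0.2 -0.3 0 0 0 0;0 0 0 0 0 0"

```text
time_s: 23.73
eef_pos: [0.5183, 0.073, 0.3141]
eef_rot: [-0.001, 0.515, 0.857, -0.0]
wrist_force: [1.2, 0.4, 0.3]
opening: 0.504
grasp_force: 0.0
```

```bash
python3 - <<'E'
from h import *
from bench import ctrl
s=ctrl.camera("side");t=ctrl.camera("top")
im=np.hstack([cv2.resize(s["pixels"][100:330,120:430],(400,297)),cv2.resize(t["pixels"][40:260,120:440],(400,297))])
cv2.imwrite("pics/fin.png",im[:,:,::-1]);o=ctrl.get_obs();print(o["time_s"],o["eef_pos"],o["wrist_force"])
E
```

```text
23.8333 [0.52088167 0.07238049 0.31444795] [-0.11257398 -0.67606998 -0.02860908]
```

View pics/fin.png

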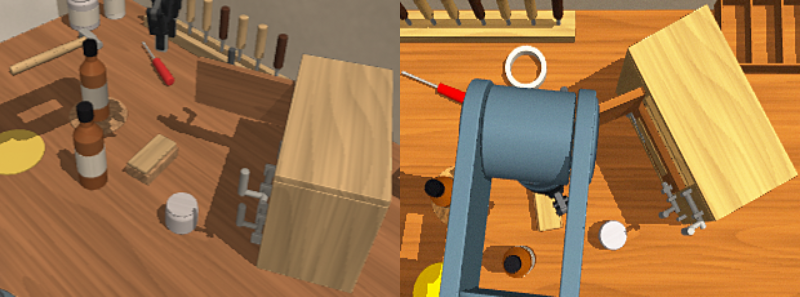

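The final view shows the upper leaf standing wide open at (240,95) in the side crop and (620,105) in the top crop. The upper knob is drawn at (690,228), the bottle stands on the mat at (95,85), and the tin and sanding block are where they were. Handing in.

```bash
python3 -c "
from bench import ctrl
print(ctrl.hand_in())"
```

```text
the job is handed in; nothing more can be done
None
```

The job is handed in: the bottle stands upright on the cork mat, the upper bolt is drawn to its stop, and the upper door half is open to about 1.69 rad and released, with the lower half, tin and sanding block left alone; the arm finished at about 24 s.

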